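# Wedge the print holder into its display stand

### The arm

A 7-joint arm with a two-finger parallel gripper is mounted at the origin on the work surface. World frame = base frame: x ahead of the robot, y to its left, z up, the work surface at z = 0. Lengths are in m, angles in rad, forces in N, time in s.
With the tool pointing down it reaches from about 0.425 to 0.925 m from the base axis. Payload 6.8 kg.
Tool frame: the origin (TCP) lies at the very end of the fingers, on their centre line; the grasp point (between the pads) lies 19 mm behind it; z points along the fingers, y is the line along which they close (so a half turn about z gives the same grasp; the last joint's range is limited). The gripper opens to 85 mm and grips with 20 to 120 N. Pads are 22 mm wide; open, the fingers measure 114 mm over their backs; the gripper's body (76 mm by 85 mm) begins 54 mm behind the grasp point. The pads swing forward as they close: fully open they stand 13 mm farther back than shut.
Start: joints at [1.147, 0.477, 0.022, 1.555, -0.011, 1.109, -0.083], TCP at [0.21, -0.642, 0.231] pointing down, gripper open.
Joint ranges: [-2.96, 2.96], [-0.34, 2.1], [-1.41, 1.46], [0.24, 2.44], [-1.37, 4.51], [0.17, 1.92], [-2.96, 2.96]. Speed limits (rad/s): [2.39, 2.39, 3.14, 3.14, 3.14, 3.14, 3.14].

### API

Orientations are given as a unit quaternion [w, x, y, z].
In Python, from station import get_obs, read_camera, hand_in gives the robot as it stands.
- The arm moves only by the tool arm_command, never from a script. Its argument "commands" is one flat list of numbers, 7 for each row, row after row: the shift along the tool's x, y, z in m, then the turn, a rotation vector about the tool's x, y, z in degrees, then the opening, from 0 (shut) to 1 (fully open). In form: [tx, ty, tz, rx, ry, rz, fingers, tx, ty, tz, rx, ry, rz, fingers, ...]. A call has 1 to 8 rows; each row is the pose to reach, as a shift and turn from the pose commanded when the call began, along the tool's axes at that moment; what a row does not reach only later rows make up. A row lasts 1/10 s, in which the tool goes at most 50 mm and 8.59 degrees, less where a joint would pass 70% of its speed; a pose out of reach is approached as far as the arm can. A call with a gripper value outside its range is refused whole. The fingers move at their own pace and stop on an object; "force" is the grip in N (left out, the last holds). Time passes only in rows, so rows that repeat a pose let the fingers close. It gives the time, the measured TCP pose, the force, the opening and the grip force at its end, in the units of the state.
- get_obs(): the state, without advancing time (a new reading comes with each control period).
- read_camera(name): name is "scene" or "top" or "wrist"; returns a dict with "img" (400x640x3 uint8, red, green, blue), "camera_matrix" (3x3 intrinsics, pixels), "pose" (4x4, takes a point from camera to world coordinates). Camera axes: x right, y down, z forward; pixel columns grow to the right and rows downward; lengths in m; the calibration is good to about 2 mm. A picture is of the moment at which its call begins. There is no depth.
- hand_in(): hands the job in; it is judged then, once.
The state is a dict: "t": time; "q": joint angles; "joint_vel": joint speeds; "joint_torque": joint torques, N m; "eef_pos": TCP position; "tool_rot": TCP orientation; "contact_force": force on the tool from outside, world axes, zero at the start; "torque": the same for the moment, N m; "gripper_width": opening from 0.0 (shut) to 1.0 (fully open); "grasp_force": force on a finger pad.
Only numpy, scipy, OpenCV 4.12 (cv2) and the standard library are available. Lean on these libraries where they do the work, as an engineer would, in place of code of your own. Each camera call takes 0.05 s, during which the arm holds its last target. There are 200 camera calls.

### The job

Put the display stand together: lift the print-holder post out of the rack and set its tapered foot in the stand's hole with the flat head crossways to the stand. Then bear down with a steady 15 N or so and, still pressing like that, twist the post until its head lies in line with the stand's long side, so that it is wedged tight and stays put when you let go. Pressed lightly it stays loose, pressed much harder the boss splits; leave the other things as they are.

Things in the scene. Friction and masses are not known exactly. Their poses are not given: they have to be found in the camera images.
- post_head (a point): Centre of the print-holder post's flat head: 12 mm thick (x), 44 mm wide (y), 45 mm tall, a print slot in its top edge; z up the post. It is 77.5 mm above the foot's tip. Pinch the head across its 12 mm; a firm grip (60 to 100 N) turns it without slipping. Pressing without twisting wedges the foot only about a third as tightly as pressing while twisting.
- post: The post, loose, mid-brown wood, 100 g, 100 mm tall, upright in the rack; origin at its foot's tip, axes as post_head. From below: round tapered foot 47 mm long, 19 mm across at the tip, 30 mm at its top; round collar 40 mm across, 8 mm thick; flat head.
- hole_mouth (a point): Centre of the mouth of the tapered hole on top of the base's boss, 56 mm above the table; z up, y along the base's long side. About 27 mm across here, 17 mm at its floor 44 mm down. Each hole is reamed by hand: the foot first touches all round with post_head anywhere from 41 to 51 mm above this point, its collar clear of the boss. Each further mm down costs some 5 to 10 N, so go by the felt push.
- base: The stand's base, dark wood, fixed: slab 90 mm (x) by 130 mm (y) by 12 mm, with a round boss, 48 mm across at its top and 68 mm at its foot, up to 56 mm. Origin at the centre of its underside. Twisting smoothly under 10 to 20 N of push wedges the post well; jerks or pushes of 30 N while twisting split the boss.
- rack: Grey rack block, fixed: 70 mm (x) by 140 mm (y) by 50 mm tall, origin at the centre of its underside. The post hangs by its collar in a 33 mm hole at y = -36 mm (lift it 50 mm to clear), the spare in a hole at y = +36 mm.
- spare_knob (a point): Knob of a spare part in the rack's other hole: pale round knob 30 mm across and 12 mm thick, its top 12 mm above the rack. Leave it.
- loupe: Black magnifying loupe, 48 mm across, 52 mm tall, standing on the table; origin at its underside. Leave it.
- pen_mid (a point): Middle of a black pen, 140 mm long (its y axis), 12 mm thick, lying on the table. Leave it.
There are look-alikes about, which are no part of the job. Of the things that look like the base, take the one that is farthest from the robot's base at the start. Several things look just like the post: the one meant starts farthest to the robot's left.

How it is judged:
By the outcome, as a careful person would: the job done as asked, in the order asked, and still so for the second after the job is handed in, with the robot touching nothing.
It also fails if it takes over 58 s, if anything falls off the work surface, if the arm or the gripper's body presses on something with over 40 N, if the wrist force passes 120 N, or if a joint passes its speed limit or range.

## Working session

There is one attempt and no reset: what is moved stays moved. The work goes in short steps, Python scripts to look and compute and a tool call to move; the robot and the scene stay as the last step left them, time stands still between calls to the robot, and variables do not carry over. Pictures are saved under pics/ and viewed, at most 10 in all, crops included, and the job is handed in when it is done.

Besides the shell and the picture viewer there is one more tool, called after "Request:" as name(argument=value, ...) on one line, values as JSON. arm_command: Moves the arm, as the interface text tells. Its arguments: {"type":"object","properties":{"commands":{"type":"array","items":{"type":"number"}},"force":{"type":"number"}},"required":["commands"]}

```bash
mkdir -p pics
cat > h.py <<'E'
import numpy as np, cv2
from station import get_obs, read_camera, hand_in
from scipy.spatial.transform import Rotation as R
np.set_printoptions(precision=4,suppress=True)
def snap(name,fn,crop=None,scale=1):
    c=read_camera(name); im=cv2.cvtColor(c["img"],cv2.COLOR_RGB2BGR)
    if crop: x0,y0,x1,y1=crop; im=im[y0:y1,x0:x1]
    if scale!=1: im=cv2.resize(im,None,fx=scale,fy=scale,interpolation=cv2.INTER_CUBIC)
    cv2.imwrite("pics/"+fn,im); np.savez("pics/"+fn[:-4],**c); return c
def load(fn): return np.load("pics/"+fn+".npz")
def px2w(c,u,v,z):
    d=c["pose"][:3,:3]@np.linalg.inv(c["camera_matrix"])@[u,v,1]; o=c["pose"][:3,3]
    return o+d*(z-o[2])/d[2]
def w2px(c,p):
    q=c["pose"][:3,:3].T@(np.asarray(p)-c["pose"][:3,3]); q=c["camera_matrix"]@q; return q[:2]/q[2]
def rot(o=None):
    o=o or get_obs(); w,x,y,z=o["tool_rot"]; return R.from_quat([x,y,z,w])
E
python3 - <<'E'
from h import *
o=get_obs(); print(o, rot(o).as_matrix())
for n in("top","scene"):
    c=snap(n,n+"1.png"); print(n,c["pose"])
E
```

```text
{'t': 0.0, 'q': array([ 1.1469,  0.4778,  0.0223,  1.5564, -0.0115,  1.1093, -0.0831]), 'joint_vel': array([-0.0001, -0.0002,  0.0005,  0.0004, -0.0013, -0.    , -0.0002]), 'joint_torque': array([  0.0002, -59.6463,   1.6077, -28.1199,   0.0124,   0.0093,
        -0.    ]), 'eef_pos': array([ 0.2095, -0.6411,  0.2303]), 'tool_rot': array([-0.0009,  0.9876,  0.1573, -0.0002]), 'contact_force': array([ 0.0642, -0.416 ,  1.0889]), 'torque': array([ 0.0093, -0.0321, -0.0174]), 'grasp_force': 0.0, 'gripper_width': 1.0008386858436582} [[ 0.9505  0.3106 -0.0007]
 [ 0.3106 -0.9505  0.0017]
 [-0.0001 -0.0018 -1.    ]]
top [[ 0.0094 -0.9864  0.1639  0.4125]
 [-0.9991 -0.0025  0.0428 -0.0195]
 [-0.0418 -0.1641 -0.9856  0.745 ]
 [ 0.      0.      0.      1.    ]]
scene [[-0.8039  0.419  -0.4221  0.8992]
 [ 0.5948  0.5584 -0.5783  0.5279]
 [-0.0066 -0.716  -0.6981  0.7252]
 [ 0.      0.      0.      1.    ]]
```

View pics/top1.png

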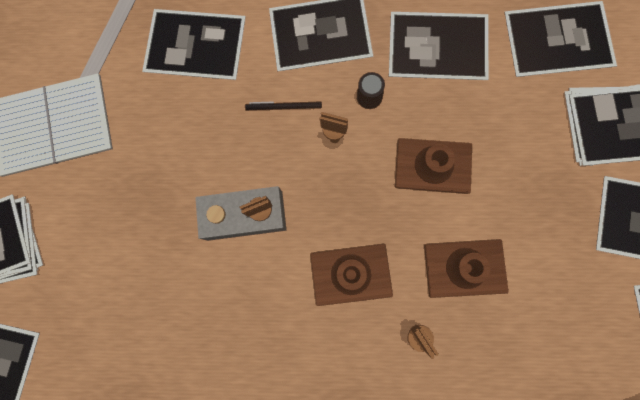

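View pics/scene1.png

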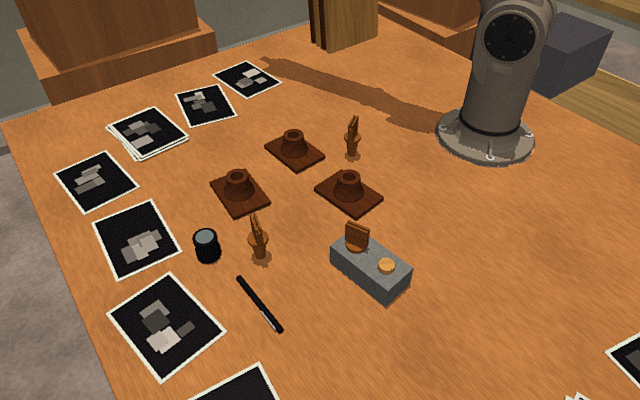

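The top view (up = +x, left = +y) shows the scene:
- **Posts:** rack (257,207), standing (333,128) and standing (421,340). The leftmost is the one in the rack, which is the one I want.
- **Bases:** (434,165), (351,274) and (466,268). The one farthest from the robot looks to be (434,165).
- **Other things:** knob (215,214), loupe (371,90) and pen (284,106).

Next I'll measure these and check the choice in a close crop.

Run:
```python
from h import *
c=load("top1")
for n,u,v in(("A",433,190),("B",351,300),("C",466,293)):pass
for n,u,v in(("baseA mouth",439,158),("baseB",352,274),("baseC",474,267)): p=px2w(c,u,v,.056); print(n,p,np.hypot(*p[:2]))
for n,u,v,z in(("rackpost top",256,206,.103),("knob",215,214,.062),("postN",334,121,.1),("postS",427,344,.1),("loupe",371,82,.052),("pen",284,106,.006)): print(n,px2w(c,u,v,z))
# corners in px (rough)
for nm,cs,z in(("baseA",[(398,139),(472,143),(470,192),(396,186)],.012),("rack",[(196,197),(280,187),(284,228),(199,238)],.05)):
    P=np.array([px2w(c,u,v,z)[:2] for u,v in cs]); print(nm,P,P.mean(0),np.linalg.norm(np.roll(P,-1,0)-P,axis=1), np.degrees(np.arctan2(*(np.roll(P,-1,0)-P)[:,::-1].T)))
im=cv2.cvtColor(c["img"],cv2.COLOR_RGB2BGR)
a=cv2.resize(im[180:245,190:290],None,fx=6,fy=6,interpolation=3);b=cv2.resize(im[130:195,390:480],None,fx=6,fy=6,interpolation=3)[:,:]
w=600
cv2.imwrite("pics/crop1.png",cv2.resize(np.vstack([a[:,:540],b]),None,fx=.75,fy=.75))
```

```text
baseA mouth [ 0.5984 -0.1801  0.056 ] 0.6248669494713758
baseB [ 0.4094 -0.0373  0.056 ] 0.41106097690854626
baseC [ 0.422  -0.2283  0.056 ] 0.4798182811280701
rackpost top [0.5106 0.1101 0.103 ]
knob [0.5035 0.1852 0.062 ]
postN [ 0.6469 -0.0083  0.1   ]
postS [ 0.3117 -0.1433  0.1   ]
loupe [ 0.7338 -0.0705  0.052 ]
pen [0.7102 0.0847 0.006 ]
baseA [[ 0.6449 -0.1199]
 [ 0.6372 -0.2484]
 [ 0.5499 -0.2409]
 [ 0.5603 -0.1148]] [ 0.5981 -0.181 ] [0.1287 0.0876 0.1265 0.0848] [-93.4577 175.0903  85.2949  -3.4334]
rack [[0.5336 0.2223]
 [0.5508 0.0818]
 [0.4824 0.0734]
 [0.4652 0.2133]] [0.508  0.1477] [0.1416 0.0688 0.141  0.069 ] [ -83.0333 -173.0371   97.0128    7.5076]
```

View pics/crop1.png

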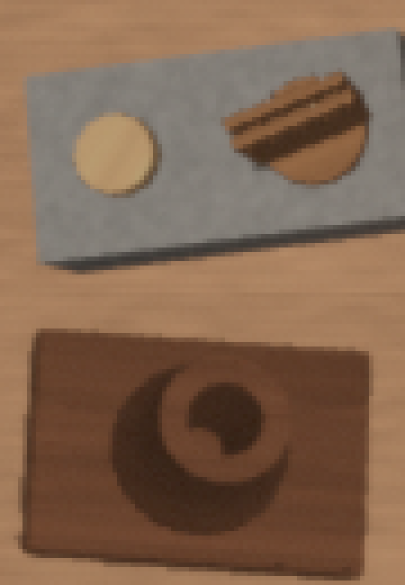

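The crop confirms both. The wanted post is in the rack, with its head turned about 22° and the knob beside it. The wanted base is base A: r = 0.62 m against 0.41 and 0.48, and its slab measures about 0.128 x 0.086 m, which fits. I'll go above the post.

```bash
cat >> h.py <<'E'
def tgt(p,yawy,o=None):
    """row for TCP p, pointing down with tool y at world angle yawy(deg)"""
    o=o or get_obs(); r0=rot(o); a=np.radians(yawy)
    y=np.array([np.cos(a),np.sin(a),0]); z=np.array([0,0,-1.]); M=np.c_[np.cross(y,z),y,z]
    rv=np.degrees((r0.inv()*R.from_matrix(M)).as_rotvec())
    return r0.inv().apply(np.array(p)-o["eef_pos"]),rv
E
python3 - <<'E'
from h import *
print(tgt([.52,-.3,.23],-25)); print(tgt([.512,.112,.22],22.5))
E
```

```text
(array([ 0.4011, -0.2278,  0.0007]), array([ -0.0921,  -0.0324, -46.9026]))
(array([ 0.5215, -0.6219,  0.0114]), array([ -0.0778,  -0.0728, -94.4026]))
```

Request:
arm_command(commands=[0.4, -0.228, 0, 0, 0, -47, 1, 0.4, -0.228, 0, 0, 0, -47, 1, 0.4, -0.228, 0, 0, 0, -47, 1, 0.4, -0.228, 0, 0, 0, -47, 1, 0.4, -0.228, 0, 0, 0, -47, 1, 0.4, -0.228, 0, 0, 0, -47, 1, 0.4, -0.228, 0, 0, 0, -47, 1, 0.4, -0.228, 0, 0, 0, -47, 1])

```text
t: 0.9
eef_pos: [0.4792, -0.3438, 0.2311]
tool_rot: [-0.0, 0.843, 0.538, -0.0]
contact_force: [0.7, -0.8, 0.8]
gripper_width: 1.004
grasp_force: 0.0
```

Run:
```python
from h import *
o=get_obs(); print(o["t"],o["q"],o["eef_pos"],tgt([.512,.112,.22],22.5))
```

```text
0.9 [ 0.7395  0.3546 -0.2833  1.7501  0.112   1.0531 -0.0176] [ 0.4792 -0.3438  0.2311] (array([ 0.4272, -0.1623,  0.0111]), array([ -0.0244,  -0.0059, -47.4195]))
```

Request:
arm_command(commands=[0.42, -0.16, 0.01, 0, 0, -47.4, 1, 0.42, -0.16, 0.01, 0, 0, -47.4, 1, 0.42, -0.16, 0.01, 0, 0, -47.4, 1, 0.42, -0.16, 0.01, 0, 0, -47.4, 1, 0.42, -0.16, 0.01, 0, 0, -47.4, 1, 0.42, -0.16, 0.01, 0, 0, -47.4, 1, 0.42, -0.16, 0.01, 0, 0, -47.4, 1, 0.42, -0.16, 0.01, 0, 0, -47.4, 1])

```text
t: 1.7
eef_pos: [0.5063, 0.0551, 0.2223]
tool_rot: [0.0, 0.556, 0.831, -0.0]
contact_force: [1.6, -0.2, -0.3]
gripper_width: 0.999
grasp_force: 0.0
```

Request:
arm_command(commands=[0.035, 0.005, 0.0, 0, 0, 0, 1, 0.035, 0.005, 0.0, 0, 0, 0, 1, 0.035, 0.005, 0.0, 0, 0, 0, 1])

```text
t: 2.0
eef_pos: [0.4975, 0.0883, 0.2221]
tool_rot: [-0.0, 0.555, 0.832, -0.0]
contact_force: [1.0, -0.7, 0.4]
gripper_width: 1.001
grasp_force: 0.0
```

Run:
```python
from h import *
o=get_obs(); print(o["t"],o["q"],o["eef_pos"],tgt([.512,.112,.22],22.5))
c=snap("wrist","w1.png"); print(c["pose"], w2px(c,[.512,.112,.103]), w2px(c,[.507,.185,.062]))
```

```text
2.0 [ 0.2581  0.2727 -0.6513  1.9296  0.1952  1.0026 -0.0864] [0.4975 0.0883 0.2221] (array([0.0163, 0.0225, 0.0021]), array([-0.0391,  0.0095,  0.1231]))
[[ 0.9231  0.3658  0.1183  0.4669]
 [ 0.3845 -0.8778 -0.2856  0.1607]
 [-0.0006  0.3091 -0.951   0.3649]
 [ 0.      0.      0.      1.    ]] [340.7945 177.8242] [363.2427  98.9815]
```

View pics/w1.png

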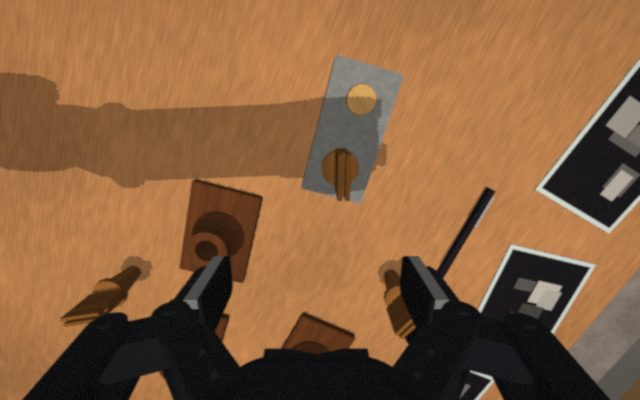

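The wrist view shows the post head at (342,176), within 2 px of the predicted (341,178), with the knob at (361,99). I'll refine the head's yaw from a crop.

Run:
```python
from h import *
c=load("w1"); im=cv2.cvtColor(c["img"],cv2.COLOR_RGB2BGR)
cv2.imwrite("pics/w1c.png",cv2.resize(im[135:215,300:390],None,fx=7,fy=7,interpolation=3))
```

```text
(no output)
```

View pics/w1c.png

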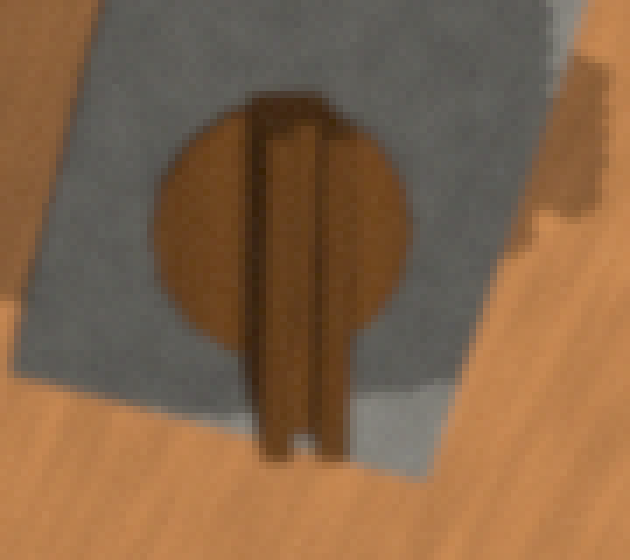

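Run:
```python
from h import *
c=load("w1"); f=lambda x,y,z: px2w(c,300+x/7,135+y/7,z)
print("collar",f(281,226,.058))
for a,b in(((322,125),(313,430)),((358,140),(350,455)),((266,125),(262,455))):
    A,B=f(*a,.103),f(*b,.103); d=A-B; print(np.degrees(np.arctan2(d[1],d[0]))-90, np.linalg.norm(d))
print("head top mid",(f(312,125,.103)+f(305,458,.103))/2)
print(tgt([.512,.112,.066],22.5), tgt([.512,.112,.066],21))
```

```text
collar [0.5144 0.1139 0.058 ]
22.75299591770367 0.04074712831462959
23.304223779912974 0.04234829577507469
23.26654144681312 0.044265392300842255
head top mid [0.5145 0.1136 0.103 ]
(array([0.0179, 0.0228, 0.1561]), array([-0.0464,  0.0289, -0.0256])) (array([0.0179, 0.0228, 0.1561]), array([-0.046 ,  0.0295,  1.4744]))
```

Request:
arm_command(commands=[0.0186, 0.0258, 0.03, 0, 0, -0.5, 1, 0.0186, 0.0258, 0.06, 0, 0, -0.5, 1, 0.0186, 0.0258, 0.08, 0, 0, -0.5, 1, 0.0186, 0.0258, 0.08, 0, 0, -0.5, 1, 0.0186, 0.0258, 0.08, 0, 0, -0.5, 1])

```text
t: 2.55
eef_pos: [0.515, 0.1135, 0.1426]
tool_rot: [-0.0, 0.553, 0.833, -0.0]
contact_force: [0.2, 0.6, 0.3]
gripper_width: 0.996
grasp_force: 0.0
```

Run:
```python
from h import *
print(get_obs()["eef_pos"],tgt([.5145,.1138,.066],23))
```

```text
[0.515  0.1135 0.1426] (array([ 0.0005, -0.0003,  0.0766]), array([-0.0375,  0.0117, -0.1268]))
```

Request:
arm_command(commands=[0, 0, 0.03, 0, 0, 0, 1, 0, 0, 0.055, 0, 0, 0, 1, 0, 0, 0.076, 0, 0, 0, 1, 0, 0, 0.076, 0, 0, 0, 1, 0, 0, 0.076, 0, 0, 0, 0, 0, 0, 0.076, 0, 0, 0, 0, 0, 0, 0.076, 0, 0, 0, 0, 0, 0, 0.076, 0, 0, 0, 0], force=80)

```text
t: 3.35
eef_pos: [0.5154, 0.1148, 0.0674]
tool_rot: [0.001, 0.552, 0.834, 0.001]
contact_force: [-0.3, -0.9, -0.6]
gripper_width: 0.33
grasp_force: 0.0
```

Request:
arm_command(commands=[0, 0, 0, 0, 0, 0, 0, 0, 0, 0, 0, 0, 0, 0, 0, 0, 0, 0, 0, 0, 0])

```text
t: 3.65
eef_pos: [0.5151, 0.1149, 0.067]
tool_rot: [0.0, 0.552, 0.834, 0.0]
contact_force: [-0.9, 0.2, 6.1]
gripper_width: 0.131
grasp_force: 78.2
```

Request:
arm_command(commands=[0, 0, -0.02, 0, 0, 0, 0, 0, 0, -0.05, 0, 0, 0, 0, 0, 0, -0.08, 0, 0, 0, 0, 0, 0, -0.1, 0, 0, 0, 0, 0, 0, -0.1, 0, 0, 0, 0])

```text
t: 4.15
eef_pos: [0.5163, 0.1154, 0.1689]
tool_rot: [0.002, 0.552, 0.834, 0.002]
contact_force: [0.5, 0.3, -1.0]
gripper_width: 0.127
grasp_force: 77.9
```

Run:
```python
from h import *
o=get_obs();print(o["eef_pos"],o["contact_force"],o["gripper_width"]); print(tgt([.59,-.10,.167],-60)); print(tgt([.585,-.179,.167],-94))
```

```text
[0.5163 0.1154 0.1689] [ 0.4885  0.278  -0.9504] 0.12745314263920623
(array([-0.2271, -0.0163,  0.0021]), array([ 0.2672, -0.1486, 82.9845]))
(array([-0.2979, -0.0517,  0.002 ]), array([  0.2323,  -0.2413, 116.9844]))
```

Request:
arm_command(commands=[-0.02, -0.006, -0.01, 0, 0, 8, 0, -0.04, -0.011, -0.02, 0, 0, 16, 0, -0.06, -0.016, -0.031, 0, 0, 24, 0, -0.08, -0.022, -0.031, 0, 0, 32, 0, -0.1, -0.027, -0.031, 0, 0, 40, 0, -0.12, -0.033, -0.031, 0, 0, 48, 0, -0.14, -0.038, -0.031, 0, 0, 56, 0, -0.16, -0.044, -0.031, 0, 0, 64, 0])

```text
t: 4.95
eef_pos: [0.5359, -0.0506, 0.1959]
tool_rot: [-0.0, 0.911, 0.412, -0.001]
contact_force: [0.0, -0.0, -1.0]
gripper_width: 0.129
grasp_force: 77.9
```

Run:
```python
from h import *
o=get_obs();print(o["eef_pos"],o["q"],o["gripper_width"]); print(tgt([.557,-.179,.20],-94))
```

```text
[ 0.5359 -0.0506  0.1959] [ 0.2811  0.3186 -0.3667  1.8983  0.1384  0.9514 -0.871 ] 0.12948460635281459
(array([-0.0825,  0.1006, -0.0041]), array([-0.0428,  0.1246, 52.6672]))
```

Request:
arm_command(commands=[-0.013, 0.015, -0.003, 0, 0, 8, 0, -0.026, 0.031, -0.003, 0, 0, 16, 0, -0.038, 0.046, -0.003, 0, 0, 24, 0, -0.05, 0.062, -0.003, 0, 0, 32, 0, -0.063, 0.077, -0.003, 0, 0, 40, 0, -0.075, 0.09, -0.003, 0, 0, 47, 0, -0.082, 0.098, -0.003, 0, 0, 52.7, 0, -0.082, 0.098, -0.003, 0, 0, 52.7, 0])

```text
t: 5.75
eef_pos: [0.5558, -0.1778, 0.1988]
tool_rot: [0.0, 0.999, -0.034, -0.001]
contact_force: [-0.3, 0.5, -1.5]
gripper_width: 0.128
grasp_force: 77.9
```

Run:
```python
from h import *
o=get_obs();print(o["eef_pos"],o["q"],o["contact_force"])
c=snap("wrist","w2.png"); print(w2px(c,[.598,-.180,.056]))
snap("top","t2.png"); snap("scene","s2.png")
```

```text
[ 0.5558 -0.1778  0.1988] [ 0.3092  0.367  -0.136   1.8044  0.0603  0.9765 -1.4909] [-0.2635  0.5174 -1.4714]
[314.0972 146.343 ]
```

View pics/w2.png

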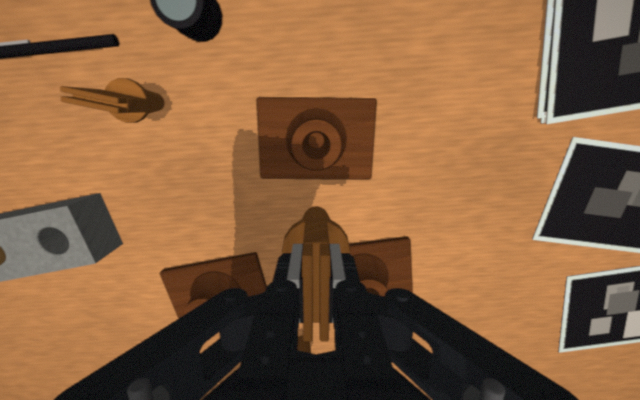

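The wrist view shows base A's mouth at about (317,144), the slab corners at (257,97), (377,99), (373,179) and (261,178), and the held post hanging straight with its foot tip near (316,212).

Run:
```python
from h import *
c=load("w2"); o=get_obs()
g=cv2.cvtColor(c["img"],cv2.COLOR_RGB2BGR)
P=np.array([px2w(c,u,v,.012)[:2] for u,v in((257,97),(377,99),(373,179),(261,178))]);e=np.roll(P,-1,0)-P
print(P.mean(0),np.linalg.norm(e,axis=1),np.degrees(np.arctan2(e[:,1],e[:,0])))
print("mouth",px2w(c,317,144.5,.056), "tip px",w2px(c,o["eef_pos"]-[0,0,.064]), w2px(c,o["eef_pos"]-[0,0,.064]+[0.0095,0,0]))
cv2.imwrite("pics/w2c.png",cv2.resize(g[85:245,245:395],None,fx=3.7,fy=3.7,interpolation=3))
```

```text
[ 0.5991 -0.1832] [0.1276 0.0874 0.1295 0.0882] [-94.8202 176.7723  85.5302  -4.4922]
mouth [ 0.5996 -0.1829  0.056 ] tip px [310.6387 216.1613] [309.6958 204.2414]
```

View pics/w2c.png

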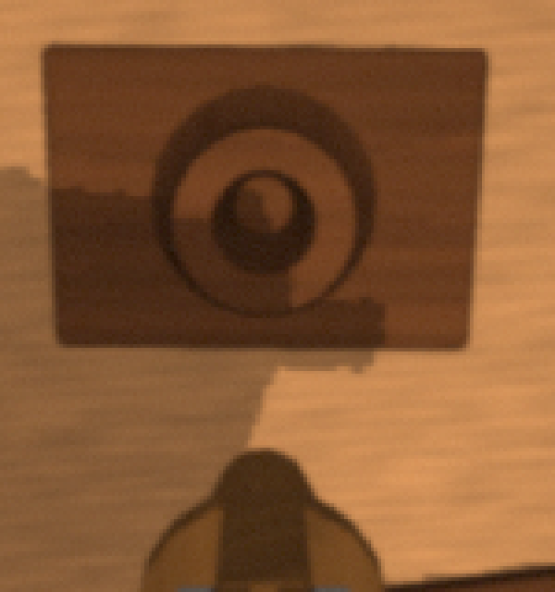

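```bash
cat > ov.py <<'E'
from h import *
def overlay(c,p,tipd,yaw,box,s):
    """draw expected post (foot tip tipd below TCP p) in camera c"""
    g=cv2.resize(cv2.cvtColor(c["img"],cv2.COLOR_RGB2BGR)[box[1]:box[3],box[0]:box[2]],None,fx=s,fy=s,interpolation=3)
    a=np.radians(yaw); y=np.array([np.cos(a),np.sin(a),0]); x=np.array([-y[1],y[0],0]); t=np.array(p)-[0,0,tipd]
    def L(P,col): cv2.polylines(g,[np.int32([(w2px(c,q)-box[:2])*s for q in P])],True,col,1)
    th=np.linspace(0,2*np.pi,40)
    for r,z,col in((.0095,0,(0,255,0)),(.02,.047,(255,255,0)),(.02,.055,(255,255,0))):
        L([t+[r*np.cos(k),r*np.sin(k),z] for k in th],col)
    L([t+[0,0,.1]+i*.006*y+j*.022*x for i,j in((1,1),(1,-1),(-1,-1),(-1,1))],(255,0,255))
    return g
E
python3 - <<'E'
from ov import *
o=get_obs(); p=o["eef_pos"]
print(w2px(load("w2"),p),w2px(load("top1"),p),w2px(load("s2"),p))
fit=lambda g:cv2.resize(g,(400,300))
W=overlay(load("w2"),p,.064,-94,(250,190,390,295),4)
T=overlay(load("t2"),p,.064,-94,(380,100,500,190),4)
S=overlay(load("s2"),p,.064,-94,(200,60,360,180),4)
cv2.imwrite("pics/ov1.png",np.vstack([np.hstack([fit(W),fit(T)]),np.hstack([fit(S),np.zeros((300,400,3),np.uint8)])]))
E
```

```text
[308.8921 258.1818] [461.029  160.3571] [247.7412 113.1504]
```

View pics/ov1.png

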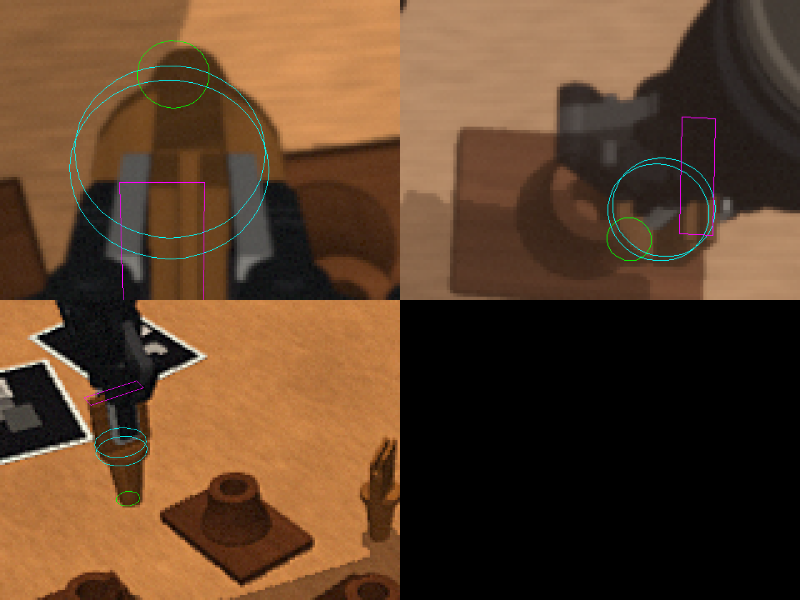

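The overlay shows the wrist camera sees the whole hand about 6 px to the right of where it predicts it, so its calibration is off. The scene camera fits the post well: tip at about (252,139), mouth at (293,135). I'll compare the estimates.

Run:
```python
from h import *
w=load("w2"); s=load("s2"); t=load("t2"); o=get_obs(); p=o["eef_pos"]; tip=p-[0,0,.064]
print("tcp",p,o["t"])
print("wrist mouth",px2w(w,316.5,145,.056),"scene mouth",px2w(s,293.2,135.2,.056),"top mouth",px2w(load("top1"),439.5,158.5,.056))
b=px2w(w,316.4,206.6,tip[2])-(tip+[.0095,0,0]); print("wrist tip bias",b)
print("scene tip px",w2px(s,tip), "scene tip meas", px2w(s,251.8,139.2,tip[2])-tip)
# detect mouth/boss more exactly in scene: print crop edges of finger-free images
print(tgt([.600,-.1785,.15],-94))
```

```text
tcp [ 0.5564 -0.1748  0.1995] 5.9
wrist mouth [ 0.5991 -0.1824  0.056 ] scene mouth [ 0.4236 -0.2245  0.056 ] top mouth [ 0.5975 -0.1809  0.056 ]
wrist tip bias [-0.0022 -0.0048  0.    ]
scene tip px [251.2662 139.4494] scene tip meas [-0.0013 -0.0001  0.    ]
(array([0.0438, 0.0011, 0.0495]), array([-0.0349,  0.0831,  0.4878]))
```

Part of that bias was the arm still settling when the picture was taken. With that allowed for, the estimates agree on a mouth at (0.600, -0.180) ±2 mm, inside the ±4 mm the foot can enter with. I'll hover just above the mouth and look.

Request:
arm_command(commands=[0.02, 0.0015, 0.0, 0, 0, 0.3, 0, 0.035, 0.0025, 0.02, 0, 0, 0.5, 0, 0.0435, 0.0025, 0.05, 0, 0, 0.5, 0, 0.0435, 0.0025, 0.068, 0, 0, 0.5, 0, 0.0435, 0.0025, 0.068, 0, 0, 0.5, 0, 0.0435, 0.0025, 0.068, 0, 0, 0.5, 0, 0.0435, 0.0025, 0.068, 0, 0, 0.5, 0, 0.0435, 0.0025, 0.068, 0, 0, 0.5, 0])

```text
t: 6.7
eef_pos: [0.6008, -0.1813, 0.1339]
tool_rot: [0.0, 0.999, -0.037, 0.001]
contact_force: [0.3, -0.6, -0.4]
gripper_width: 0.131
grasp_force: 77.9
```

Run:
```python
from ov import *
o=get_obs(); print(o["eef_pos"],o["contact_force"])
W=snap("wrist","w3.png");o=get_obs(); p=o["eef_pos"]
S=snap("scene","s3.png");T=snap("top","t3.png"); print(p,get_obs()["eef_pos"],rot().as_matrix()[:,1])
m=w2px(S,[.6,-.18,.06]).astype(int); n=w2px(T,[.6,-.18,.06]).astype(int); k=w2px(W,[.6,-.18,.06]).astype(int); print(k,m,n)
f=lambda c,b: cv2.resize(overlay(c,p,.064,-94,b,4),(400,300))
bx=lambda q,w,h:(max(q[0]-w,0),max(q[1]-h,0),max(q[0]-w,0)+2*w,max(q[1]-h,0)+2*h)
kb=(250,int(min(k[1]-60,280)),410,int(min(k[1]-60,280))+120)
B=bx(m,48,36)
raw=cv2.resize(cv2.cvtColor(S["img"],cv2.COLOR_RGB2BGR)[B[1]:B[3],B[0]:B[2]],(400,300),interpolation=3)
print(kb,B,bx(n,48,36))
cv2.imwrite("pics/ov2.png",np.vstack([np.hstack([f(W,kb),f(T,bx(n,48,36))]),np.hstack([f(S,B),raw])]))
```

```text
[ 0.6008 -0.1813  0.1339] [ 0.2661 -0.5717 -0.4269]
[ 0.6007 -0.1813  0.1337] [ 0.6004 -0.1813  0.1333] [-0.0733 -0.9973  0.0003]
[313 213] [236 174] [439 156]
(250, 153, 410, 273) (np.int64(188), np.int64(138), np.int64(284), np.int64(210)) (np.int64(391), np.int64(120), np.int64(487), np.int64(192))
```

View pics/ov2.png

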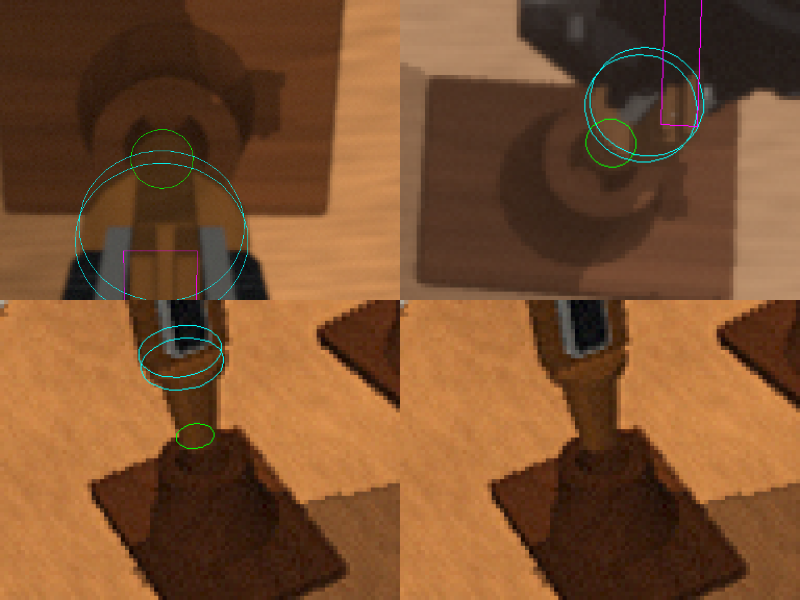

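Scene and wrist both show the foot right over the mouth: in the wrist panel the mouth spans x 128–208 and the foot 137–197. I'll lower it slowly and feel for contact.

Request:
arm_command(commands=[0, 0, 0.01, 0, 0, 0, 0, 0, 0, 0.02, 0, 0, 0, 0, 0, 0, 0.024, 0, 0, 0, 0, 0, 0, 0.028, 0, 0, 0, 0, 0, 0, 0.028, 0, 0, 0, 0])

```text
t: 7.35
eef_pos: [0.5996, -0.1811, 0.1035]
tool_rot: [-0.0, 0.999, -0.037, -0.001]
contact_force: [0.2, 0.2, -1.5]
gripper_width: 0.127
grasp_force: 77.9
```

Request:
arm_command(commands=[0, 0, 0.003, 0, 0, 0, 0, 0, 0, 0.006, 0, 0, 0, 0, 0, 0, 0.008, 0, 0, 0, 0, 0, 0, 0.008, 0, 0, 0, 0])

```text
t: 7.75
eef_pos: [0.5999, -0.1811, 0.0961]
tool_rot: [-0.0, 0.999, -0.037, -0.0]
contact_force: [-0.3, 0.5, 0.4]
gripper_width: 0.128
grasp_force: 77.9
```

Request:
arm_command(commands=[0, 0, 0.0015, 0, 0, 0, 0, 0, 0, 0.003, 0, 0, 0, 0, 0, 0, 0.003, 0, 0, 0, 0])

```text
t: 8.05
eef_pos: [0.6, -0.1812, 0.0932]
tool_rot: [-0.0, 0.999, -0.037, -0.0]
contact_force: [-0.8, 0.6, -0.4]
gripper_width: 0.127
grasp_force: 77.9
```

Request:
arm_command(commands=[0, 0, 0.001, 0, 0, 0, 0, 0, 0, 0.002, 0, 0, 0, 0, 0, 0, 0.002, 0, 0, 0, 0])

```text
t: 8.35
eef_pos: [0.6, -0.1812, 0.0913]
tool_rot: [-0.0, 0.999, -0.037, -0.0]
contact_force: [-0.3, -0.5, -0.5]
gripper_width: 0.128
grasp_force: 77.9
```

Request:
arm_command(commands=[0, 0, 0.001, 0, 0, 0, 0, 0, 0, 0.002, 0, 0, 0, 0, 0, 0, 0.002, 0, 0, 0, 0])

```text
t: 8.65
eef_pos: [0.6, -0.1812, 0.0892]
tool_rot: [0.0, 0.999, -0.037, -0.0]
contact_force: [0.3, -0.5, -1.0]
gripper_width: 0.131
grasp_force: 77.9
```

Request:
arm_command(commands=[0, 0, 0.001, 0, 0, 0, 0, 0, 0, 0.0015, 0, 0, 0, 0, 0, 0, 0.0015, 0, 0, 0, 0])

```text
t: 8.95
eef_pos: [0.6001, -0.1813, 0.0878]
tool_rot: [0.0, 0.999, -0.037, 0.0]
contact_force: [-0.5, 0.4, -1.0]
gripper_width: 0.13
grasp_force: 77.9
```

Request:
arm_command(commands=[0, 0, 0.001, 0, 0, 0, 0, 0, 0, 0.0015, 0, 0, 0, 0, 0, 0, 0.0015, 0, 0, 0, 0])

```text
t: 9.25
eef_pos: [0.6001, -0.1814, 0.0864]
tool_rot: [0.0, 0.999, -0.037, 0.0]
contact_force: [0.3, -0.8, -1.9]
gripper_width: 0.128
grasp_force: 77.9
```

Request:
arm_command(commands=[0, 0, 0.001, 0, 0, 0, 0, 0, 0, 0.001, 0, 0, 0, 0, 0, 0, 0.001, 0, 0, 0, 0])

```text
t: 9.55
eef_pos: [0.6001, -0.1815, 0.0854]
tool_rot: [0.0, 0.999, -0.037, 0.0]
contact_force: [0.1, -1.2, -1.2]
gripper_width: 0.134
grasp_force: 77.9
```

Request:
arm_command(commands=[0, 0, 0.001, 0, 0, 0, 0, 0, 0, 0.001, 0, 0, 0, 0, 0, 0, 0.001, 0, 0, 0, 0])

```text
t: 9.85
eef_pos: [0.6002, -0.1815, 0.0847]
tool_rot: [0.0, 0.999, -0.037, 0.0]
contact_force: [0.4, -1.2, 2.9]
gripper_width: 0.124
grasp_force: 78.5
```

Request:
arm_command(commands=[0, 0, 0.001, 0, 0, 0, 0, 0, 0, 0.001, 0, 0, 0, 0, 0, 0, 0.001, 0, 0, 0, 0])

```text
t: 10.15
eef_pos: [0.6003, -0.1815, 0.0842]
tool_rot: [0.0, 0.999, -0.037, 0.0]
contact_force: [-3.3, -3.2, 7.0]
gripper_width: 0.128
grasp_force: 79.4
```

Request:
arm_command(commands=[-0.0003, 0.0003, 0.0005, 0, 0, 0, 0, -0.0005, 0.0005, 0.001, 0, 0, 0, 0, -0.0005, 0.0005, 0.001, 0, 0, 0, 0])

```text
t: 10.45
eef_pos: [0.6003, -0.1816, 0.084]
tool_rot: [0.0, 0.999, -0.037, 0.001]
contact_force: [-2.1, -0.5, 11.7]
gripper_width: 0.128
grasp_force: 80.1
```

Request:
arm_command(commands=[-0.0003, 0, 0.0004, 0, 0, 0, 0, -0.0003, 0, 0.0007, 0, 0, 0, 0, -0.0003, 0, 0.0007, 0, 0, 0, 0])

```text
t: 10.75
eef_pos: [0.6003, -0.1816, 0.0839]
tool_rot: [0.0, 0.999, -0.037, 0.001]
contact_force: [-2.9, -0.4, 16.0]
gripper_width: 0.131
grasp_force: 80.7
```

Request:
arm_command(commands=[0, 0, 0, 0, 0, -0.7, 0, 0, 0, 0, 0, 0, -2, 0, 0, 0, 0, 0, 0, -3.5, 0, 0, 0, 0, 0, 0, -5, 0, 0, 0, 0, 0, 0, -6.5, 0])

```text
t: 11.25
eef_pos: [0.6002, -0.1815, 0.0835]
tool_rot: [0.0, 1.0, 0.02, 0.001]
contact_force: [-2.0, 0.0, 12.8]
gripper_width: 0.129
grasp_force: 79.9
```

Run:
```python
from h import *
o=get_obs(); print(o["contact_force"],o["torque"],o["eef_pos"],np.degrees(np.arctan2(*rot(o).as_matrix()[1::-1,1])))
```

```text
[-2.0384  0.0472 12.7671] [-0.0802  0.6941 -0.1909] [ 0.6002 -0.1815  0.0835] -87.67583596532312
```

Request:
arm_command(commands=[0, 0, 0.0003, 0, 0, -1.5, 0, 0, 0, 0.0005, 0, 0, -3, 0, 0, 0, 0.0007, 0, 0, -4.5, 0, 0, 0, 0.0009, 0, 0, -6, 0, 0, 0, 0.0011, 0, 0, -7.5, 0, 0, 0, 0.0013, 0, 0, -9, 0])

```text
t: 11.85
eef_pos: [0.6004, -0.1814, 0.083]
tool_rot: [0.0, 0.995, 0.099, 0.001]
contact_force: [-4.8, 1.0, 19.9]
gripper_width: 0.129
grasp_force: 81.1
```

Request:
arm_command(commands=[0, 0, -0.0003, 0, 0, -1.5, 0, 0, 0, -0.0005, 0, 0, -3, 0, 0, 0, -0.0005, 0, 0, -4.5, 0, 0, 0, -0.0003, 0, 0, -6, 0, 0, 0, -0.0002, 0, 0, -7.5, 0, 0, 0, -0.0001, 0, 0, -9, 0])

```text
t: 12.45
eef_pos: [0.6003, -0.1813, 0.0828]
tool_rot: [0.0, 0.984, 0.176, 0.001]
contact_force: [-4.3, 0.0, 16.6]
gripper_width: 0.126
grasp_force: 80.6
```

Request:
arm_command(commands=[-0.0001, 0, 0, 0, 0, -1.5, 0, -0.0002, 0, 0, 0, 0, -3, 0, -0.0003, 0, 0, 0, 0, -4.5, 0, -0.0004, 0, 0, 0, 0, -6, 0, -0.0004, 0, 0.0001, 0, 0, -7.5, 0, -0.0004, 0, 0.0001, 0, 0, -9, 0, -0.0004, 0, 0.0001, 0, 0, -10.5, 0, -0.0004, 0, 0.0001, 0, 0, -12, 0])

```text
t: 13.25
eef_pos: [0.6002, -0.1812, 0.0826]
tool_rot: [0.0, 0.961, 0.278, 0.001]
contact_force: [-2.3, 0.2, 15.4]
gripper_width: 0.129
grasp_force: 80.3
```

Run:
```python
from h import *
o=get_obs(); print(o["contact_force"],o["torque"],o["eef_pos"],np.degrees(np.arctan2(*rot(o).as_matrix()[1::-1,1])))
```

```text
[-2.2628  0.2248 15.4129] [ 0.1328  0.7852 -0.3044] [ 0.6002 -0.1812  0.0826] -57.688236395902884
```

Request:
arm_command(commands=[0, 0, 0, 0, 0, -1.5, 0, 0, 0, 0, 0, 0, -3, 0, 0, 0, 0.0001, 0, 0, -4.5, 0, 0, 0, 0.0001, 0, 0, -6, 0, 0, 0, 0.0002, 0, 0, -7.5, 0, 0, 0, 0.0002, 0, 0, -9, 0, 0, 0, 0.0003, 0, 0, -10.5, 0, 0, 0, 0.0003, 0, 0, -12, 0])

```text
t: 14.05
eef_pos: [0.6001, -0.1811, 0.0824]
tool_rot: [0.0, 0.926, 0.377, 0.001]
contact_force: [-3.7, 0.6, 15.7]
gripper_width: 0.128
grasp_force: 80.6
```

Request:
arm_command(commands=[0, 0, 0, 0, 0, -1.5, 0, 0, 0, 0, 0, 0, -3, 0, 0, 0, 0.0001, 0, 0, -4.5, 0, 0, 0, 0.0001, 0, 0, -6, 0, 0, 0, 0.0001, 0, 0, -7.5, 0, 0, 0, 0.0002, 0, 0, -9, 0, 0, 0, 0.0002, 0, 0, -10.5, 0, 0, 0, 0.0002, 0, 0, -12, 0])

```text
t: 14.85
eef_pos: [0.6001, -0.1809, 0.0823]
tool_rot: [0.0, 0.882, 0.472, 0.001]
contact_force: [-3.9, 0.7, 17.8]
gripper_width: 0.134
grasp_force: 80.5
```

Request:
arm_command(commands=[0, 0, 0, 0, 0, -1.5, 0, 0, 0, -0.0001, 0, 0, -3, 0, 0, 0, -0.0001, 0, 0, -4.5, 0, 0, 0, -0.0002, 0, 0, -6, 0, 0, 0, -0.0002, 0, 0, -7.5, 0, 0, 0, -0.0002, 0, 0, -9, 0, 0, 0, -0.0002, 0, 0, -10.5, 0, 0, 0, -0.0002, 0, 0, -12, 0])

```text
t: 15.65
eef_pos: [0.5999, -0.1809, 0.0822]
tool_rot: [0.0, 0.827, 0.562, 0.001]
contact_force: [-2.9, 1.2, 14.4]
gripper_width: 0.129
grasp_force: 80.4
```

Request:
arm_command(commands=[0, 0, 0, 0, 0, -1.5, 0, 0, 0, 0, 0, 0, -3, 0, 0, 0, 0, 0, 0, -4.5, 0, 0, 0, 0.0001, 0, 0, -6, 0, 0, 0, 0.0001, 0, 0, -7.5, 0, 0, 0, 0.0001, 0, 0, -9, 0, 0, 0, 0.0002, 0, 0, -10.5, 0, 0, 0, 0.0002, 0, 0, -12, 0])

```text
t: 16.45
eef_pos: [0.5998, -0.1808, 0.0821]
tool_rot: [0.0, 0.764, 0.645, 0.001]
contact_force: [-3.7, 1.3, 16.9]
gripper_width: 0.129
grasp_force: 80.5
```

Run:
```python
from h import *
o=get_obs(); print(o["contact_force"],o["torque"],o["eef_pos"],np.degrees(np.arctan2(*rot(o).as_matrix()[1::-1,1])))
```

```text
[-3.69    1.2719 16.9485] [ 0.2276  1.0989 -0.2144] [ 0.5998 -0.1808  0.0821] -9.687124508044084
```

Request:
arm_command(commands=[0, 0, 0, 0, 0, -1.5, 0, 0, 0, 0, 0, 0, -3, 0, 0, 0, 0, 0, 0, -4.2, 0, 0, 0, 0, 0, 0, -5, 0, 0, 0, 0, 0, 0, -5.4, 0, 0, 0, 0, 0, 0, -5.4, 0, 0, 0, 0, 0, 0, -5.4, 0])

```text
t: 17.15
eef_pos: [0.5998, -0.1808, 0.0821]
tool_rot: [0.0, 0.733, 0.68, 0.001]
contact_force: [-3.9, 0.8, 16.0]
gripper_width: 0.13
grasp_force: 80.5
```

Run:
```python
from h import *
o=get_obs(); print(o["contact_force"],o["torque"],o["eef_pos"],np.degrees(np.arctan2(*rot(o).as_matrix()[1::-1,1])))
```

```text
[-3.9399  0.8021 16.0396] [ 0.2941  1.1121 -0.0885] [ 0.5998 -0.1808  0.0821] -4.300084831772681
```

Request:
arm_command(commands=[0, -0.0003, -0.0008, 0, 0, 0, 0, 0, -0.0006, -0.0016, 0, 0, 0, 0, 0, -0.0006, -0.0022, 0, 0, 0, 0, 0, -0.0006, -0.0022, 0, 0, 0, 0])

```text
t: 17.55
eef_pos: [0.5993, -0.1809, 0.0822]
tool_rot: [0.0, 0.733, 0.68, 0.001]
contact_force: [4.5, 0.5, -1.3]
gripper_width: 0.136
grasp_force: 78.3
```

Request:
arm_command(commands=[0, 0.0003, 0.0005, 0, 0, 0, 0, 0, 0.0003, 0.0005, 0, 0, 0, 0, 0, 0.0003, 0.0005, 0, 0, 0, 1, 0, 0.0003, 0.0005, 0, 0, 0, 1, 0, 0.0003, 0.0005, 0, 0, 0, 1, 0, 0.0003, 0.0005, 0, 0, 0, 1, 0, 0.0003, 0.0005, 0, 0, 0, 1, 0, 0.0003, 0.0005, 0, 0, 0, 1])

```text
t: 18.35
eef_pos: [0.5984, -0.1818, 0.0815]
tool_rot: [-0.0, 0.733, 0.68, -0.0]
contact_force: [-0.5, -0.0, 0.3]
gripper_width: 1.003
grasp_force: 0.0
```

Request:
arm_command(commands=[0, 0, 0, 0, 0, 0, 1, 0, 0, -0.01, 0, 0, 0, 1, 0, 0, -0.03, 0, 0, 0, 1, 0, 0, -0.06, 0, 0, 0, 1, 0, 0, -0.1, 0, 0, 0, 1, 0, 0, -0.14, 0, 0, 0, 1, 0, 0, -0.14, 0, 0, 0, 1, 0, 0, -0.14, 0, 0, 0, 1])

```text
t: 19.15
eef_pos: [0.5992, -0.1818, 0.2233]
tool_rot: [0.001, 0.733, 0.68, 0.001]
contact_force: [-0.2, -0.8, -0.4]
gripper_width: 1.001
grasp_force: 0.0
```

Run:
```python
from ov import *
W=snap("wrist","w4.png"); S=snap("scene","s4.png"); T=snap("top","t4.png")
f=lambda c,b: cv2.resize(overlay(c,[.5998,-.1808,.0821],.064,-4.3,b,4),(400,300))
raw=lambda c:cv2.resize(cv2.cvtColor(c["img"],cv2.COLOR_RGB2BGR),(400,300))
g=lambda c,w:(lambda k:(max(k[0]-w,0),max(k[1]-w*3//4,0),k[0]+w,k[1]+w*3//4))(w2px(c,[.6,-.18,.06]).astype(int))
crop=lambda c,b:cv2.resize(cv2.cvtColor(c["img"],cv2.COLOR_RGB2BGR)[b[1]:b[3],b[0]:b[2]],(400,300),interpolation=3)
cv2.imwrite("pics/ov3.png",np.vstack([np.hstack([raw(W),f(W,g(W,60))]),np.hstack([f(S,g(S,60)),crop(S,g(S,60))])]))
```

```text
(no output)
```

View pics/ov3.png

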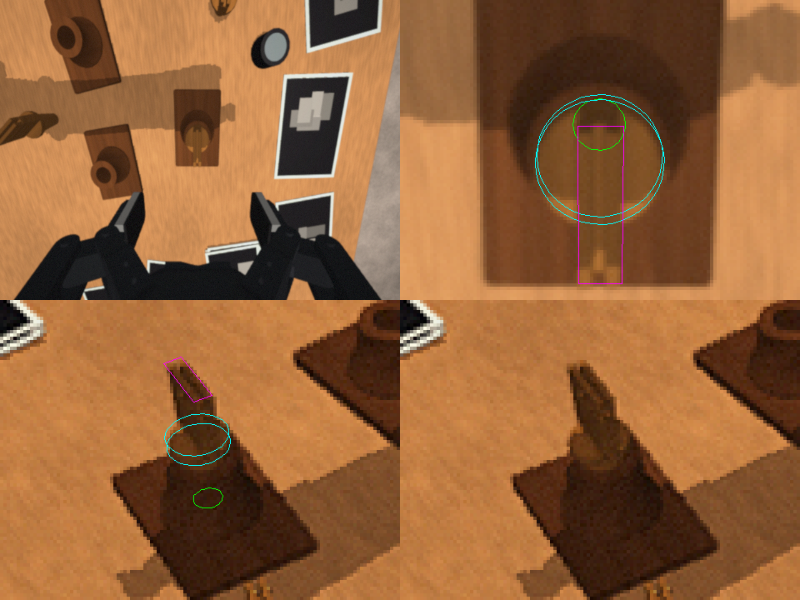

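The post stands upright in the boss where expected, with its head parallel to the slab's long side, and the boss is intact. I'll hand it in.

```bash
python3 -c "
from station import hand_in; print(hand_in())"
```

```text
the job is handed in; nothing more can be done
None
```

The post is wedged in the farthest base with its head in line with the stand's long side; I twisted it under readings of about 13–20 N, let go without it moving, and handed the job in at about 19 s.

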